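# Lock the stop screw with its jam nut

## Robot

A 6-joint arm with a two-finger parallel gripper is mounted at the origin on the work surface. World frame = base frame: x ahead of the robot, y to its left, z up, the work surface at z = 0. Lengths are in m, angles in rad, forces in N, time in s.
With the tool pointing down it reaches from about 0.325 to 0.775 m from the base axis. Payload 9.3 kg.
Tool frame: the origin (TCP) lies at the very end of the fingers, on their centre line; the grasp point (between the pads) lies 19 mm behind it; y points along the fingers, z is the direction in which the jaws open and shut, and the axes are right-handed (so a half turn about y gives the same grasp; the last joint's range is limited). The gripper opens to 85 mm and grips with 20 to 120 N. Pads are 22 mm wide; open, the fingers measure 114 mm over their backs; the gripper's body (76 mm by 85 mm) begins 54 mm behind the grasp point. The pads swing forward as they close: fully open they stand 13 mm farther back than shut.
Start: joints at [-1.488, 0.259, 0.021, 1.334, 0, 1.418], TCP at [0.128, -0.535, 0.192] pointing down, gripper open.
Joint ranges: [-3.04, 3.04], [-0.91, 1.82], [-1.04, 1.36], [-1.92, 1.95], [-1.52, 1.45], [-3.14, 3.14]. Speed limits (rad/s): [2.22, 2.22, 2.79, 3.14, 3.14, 3.14].

## Interface

Orientations are given as a unit quaternion [x, y, z, w].
In Python, from bench import get_obs, grab_frame, camera_params, job_done, boxes_of, spot_point gives the robot as it stands. The module is installed in compiled form; this text tells all that it offers.
- The arm moves only by the shell command python3 -m crank 'ROWS' [FORCE]. ROWS is JSON, a list that holds one entry, the list of rows, each a list of 7 numbers: the shift along the tool's x, y, z in units of 30 mm (1.0 is 30 mm), then the turn, a rotation vector about the tool's x, y, z in units of 5 degrees (1.0 is 5 degrees), then the closure in counts, from 0 (fully open) to 255 (shut). In form: [[[dx, dy, dz, ax, ay, az, gripper], ...]]. A call has 1 to 20 rows; each row is the pose to reach, as a shift and turn from the pose commanded when the call began, along the tool's axes at that moment; what a row does not reach only later rows make up. A row lasts 1/12 s, in which the tool goes at most 41.7 mm and 7.16 degrees, less where a joint would pass 70% of its speed; a pose out of reach is approached as far as the arm can. A call with a gripper value outside its range is refused whole. The fingers move at their own pace and stop on an object; FORCE is the grip in N (left out, the last holds). Time passes only in rows, so rows that repeat a pose let the fingers close. It gives the time, the measured TCP pose, the force and the opening at its end, in the units of the state.
- get_obs(): the state, without advancing time (a new reading comes with each control period).
- grab_frame(name): name is "side" or "top"; returns the picture (384x512x3 uint8, blue, green, red); there is no depth.
- camera_params(name): a dict with "intrinsics" (3x3 intrinsics, pixels), "xyz" and "rotation" of the camera in the world. Camera axes: x right, y down, z forward; pixel columns grow to the right and rows downward; lengths in m; the calibration is good to about 2 mm. A picture is of the moment at which its call begins. camera_params takes no time and is no camera call.
- job_done(): hands the job in, once; it reports no verdict.
Trained networks look in the newest picture that a camera, given by its name, has taken for a name from the list of things; names that differ only in an ending like _2 or _b are one class to them, and where a whole thing is asked for, a point or a joint stands for the part that bears it (a point fixed in the world has none). Each returns a list of dicts, best first, with "conf" (0 to 1); they miss things now and then, are a little off and sometimes report something else, mostly with a low value. They report only what shows in the picture. A call takes as long as a camera call.
- boxes_of(camera, label): "point" ([x, y, z] in m, in world coordinates, good to about 4 mm: the middle of the surface that is visible of it).
- spot_point(camera, label): "point" ([x, y, z] in m, in world coordinates, good to about 4 mm: a listed point, or the origin of a listed thing).
The state is a dict: "t": time; "joints": joint angles; "joint_vel": joint speeds; "effort": joint torques, N m; "tool_pos": TCP position; "tcp_rot": TCP orientation; "force": force on the tool from outside, world axes, zero at the start; "moment": the same for the moment, N m; "opening": finger opening in m.
Only numpy, scipy, OpenCV 4.12 (cv2) and the standard library are available. Lean on these libraries where they do the work, as an engineer would, in place of code of your own. Each camera call takes 0.05 s, during which the arm holds its last target.

## Task

The stop screw of the tyre changer's stop block is already set; lock it without losing the setting. Slide the keeper fully home over the screw's square head so that the screw cannot turn, then swing the jam nut's lever clockwise (seen from above) until the nut bears down and is firmly tight, about 11 N at the lever's post; do not force it, 15 N is too much. Let go, leave the keeper home and leave the other things on the bench where they are.

Things in the scene. Friction and masses are not known exactly. Their poses are not given: they have to be found in the camera images.
- block: Stop block bolted to the bench: dark base plate 240 x 130 x 12 mm, a 64 mm square grey block (top at 45 mm) under the upright stop screw, and a grey pedestal (36 mm wide, 50 to 135 mm along +x, top 84 mm) for the keeper. Origin on the bench under the screw's axis; z up, x from screw to pedestal, away from the robot within 0.35 rad.
- screw_head (a point): Centre of the screw's 24 mm square steel head, at its top; the head spans 78 to 92 mm height, flats along the block's x and y within 0.08 rad. Unheld, the screw turns easily (0.14 N m) and goes round with the nut; held by the keeper it keeps about 0.07 rad of play either way.
- pointer_tip (a point): Tip of the flat brass pointer on top of the screw's head, 30 mm from the axis, 96 mm high, pointing to about the block's -x: it shows the setting. Lining up and play shift it some 4 mm in the work; beyond 10 mm the setting is lost.
- keeper_fin (a point): Centre of the top edge of the keeper's upright fin: a plate 12 mm thick (block's x), 40 mm wide (y), from 91 to 135 mm height, on a dark fork (79 to 91 mm) that slides along the block's x. Home, the fork is over the screw's head and the fin 75 mm from the axis, at a solid stop; it starts 30 to 50 mm farther out. Drags with 4 N, a little more at the head, and stays where left.
- lever_post (a point): Centre of the top of the lever's upright round post: 16 mm diameter, 80 mm from the screw's axis, from 63 to 106 mm height, on a flat 12 mm wide arm (top at 63 mm) that runs in to the jam nut. The lever is fast on the nut and swings round the axis on the block's robot side, clear of all; it stays where it is left.
- nut_centre (a point): Centre of the jam nut (34 mm hexagon, 52 to 66 mm height). Clockwise from above tightens. It runs with a steady drag of about 3 N at the post; 0.5 to 1.4 rad from its start, at an angle that cannot be seen, it bears down: from about 4 N the force then climbs by about 0.5 N per mm of post travel (4 N m/rad). Let go after 7.5 N or more it stays tight, giving back a little; beyond about 16 N is overstrain.
- collar_face (a point): Centre of the underside of the 36 mm round spring collar between nut and block: 47.0 mm above the block's origin until the nut bears, then squeezed down by 2 mm per radian: 0.12 mm down the nut is tight, 0.54 mm down it is overstrained.
- spare_nut: Bystander: loose hexagonal wheel nut, 24 mm wide and 16 mm high, standing on the base plate beside the pedestal. Origin at the centre of its underside.
- socket: Bystander: steel socket, a 32 mm wide, 40 mm high upright tube standing beside the block. Origin at the centre of its underside.
- spanner: Bystander: 170 mm steel spanner lying on the bench. Origin under its middle.
- screwdriver: Bystander: 200 mm screwdriver with a black handle, lying on the bench. Origin under its middle.
- spray_can: Bystander: white can, 64 mm wide and 180 mm high, standing on the bench. Origin at the centre of its underside.
- tape_roll: Bystander: black roll of tape, 90 mm wide and 24 mm high, lying flat. Origin at the centre of its underside.
- wheel_weight: Bystander: dark 50 x 16 x 10 mm wheel weight lying on the bench. Origin at the centre of its underside.

How it is judged:
By the outcome, as a careful person would: the job done as asked, in the order asked, and still so for the second after the job is handed in, with the robot touching nothing.
It also fails if it takes over 72 s, if anything falls off the work surface, if the arm or the gripper's body presses on something with over 40 N, if the wrist force passes 120 N, or if a joint passes its speed limit or range.

## Working session

There is one attempt and no reset: what is moved stays moved. The work goes in short steps, Python scripts to look and compute and a shell command to move; the robot and the scene stay as the last step left them, time stands still between calls to the robot, and variables do not carry over. Pictures are saved under pics/ and viewed, and the job is handed in when it is done.

```bash
mkdir -p pics; python3 - <<'E'
from bench import *
import cv2,numpy as np
o=get_obs();print({k:np.round(v,4).tolist() for k,v in o.items()})
for c in("side","top"):
    f=grab_frame(c);cv2.imwrite(f"pics/{c}0.png",f)
    p=camera_params(c);print(c,np.round(p["intrinsics"],1).tolist(),np.round(p["xyz"],3),np.round(p["rotation"],3).tolist())
    for l in("screw_head","pointer_tip","keeper_fin","lever_post","nut_centre","block"):
        for d in spot_point(c,l)[:2]:print(c,l,np.round(d["point"],4),round(d["conf"],2))
E
```

```text
{'t': 0.0, 'joints': [-1.4877, 0.2592, 0.0208, 1.3337, 0.0, 1.4182], 'joint_vel': [0.0009, -0.0001, 0.0004, -0.0014, 0.0001, 0.0], 'effort': [-0.0007, -55.5642, 34.4529, 0.0136, -0.0004, 0.0], 'tool_pos': [0.1284, -0.5344, 0.1915], 'tcp_rot': [-0.0831, 0.7027, -0.7017, 0.0832], 'force': [-0.1328, -0.444, 0.0231], 'moment': [0.029, 0.0444, 0.0154], 'opening': 0.0855}
side [[349.8, 0.0, 253.7], [0.0, 349.8, 197.0], [0.0, 0.0, 1.0]] [0.113 0.378 0.728] [-0.35, 0.867, -0.326, 0.139]
side screw_head [ 0.5587 -0.0767  0.0914] 0.79
side screw_head [ 0.5567 -0.0813 -0.0018] 0.22
side pointer_tip [ 0.5324 -0.0897  0.0955] 0.58
side keeper_fin [ 0.6639 -0.0417  0.1359] 0.86
side lever_post [ 0.5327 -0.1538  0.1051] 0.7
side nut_centre [ 0.5584 -0.0754  0.0587] 0.58
side block [ 0.5577 -0.0801 -0.0011] 0.98
side block [0.6136 0.3721 0.0007] 0.46
top [[463.1, 0.0, 252.6], [0.0, 463.1, 190.5], [0.0, 0.0, 1.0]] [ 0.225 -0.006  1.484] [-0.698, 0.71, -0.063, 0.07]
top screw_head [ 0.5361 -0.1516  0.1098] 0.62
top screw_head [ 0.6178  0.3709 -0.0036] 0.59
top pointer_tip [ 0.5299 -0.0856  0.0973] 0.69
top keeper_fin [ 0.6665 -0.0433  0.1306] 0.67
top lever_post [ 0.5353 -0.1499  0.1085] 0.48
top nut_centre [ 0.5639 -0.0753  0.0598] 0.53
top block [ 0.5561 -0.076   0.0018] 0.7
```

View pics/side0.png

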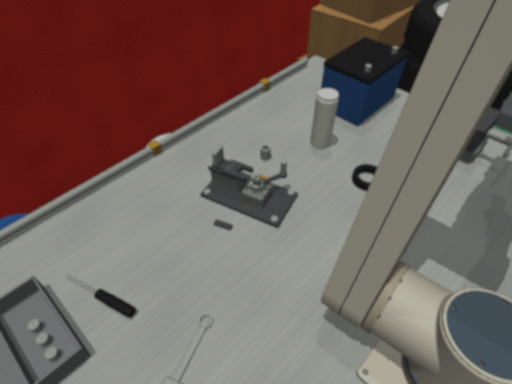

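View pics/top0.png

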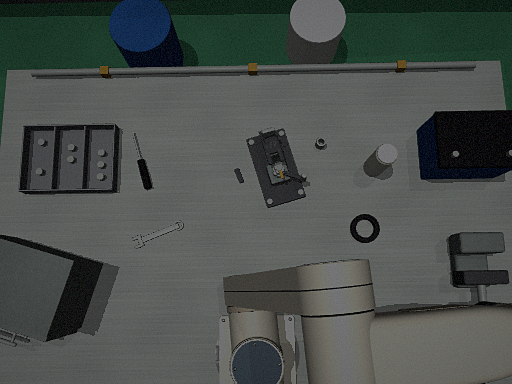

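The side view shows the block around pixel (250,188), with the fin at upper left, the post at (283,170), and the socket behind at (265,153). In the top view the block is at (275,165) and the post at (306,182), with the socket at (321,144) on the right. Next I'll average more detections, and enlarge crops.

```bash
cat > h.py <<'E'
from bench import *
import cv2,numpy as np
from scipy.spatial.transform import Rotation as R
def proj(c,P):
    p=camera_params(c);q=np.array(p["rotation"]);M=R.from_quat(q).as_matrix() if q.size==4 else q
    v=M.T@(np.array(P)-p["xyz"]);u=p["intrinsics"]@v;return u[:2]/u[2]
def crop(c,f,name,cen,h=60,k=5):
    u,v=[int(round(a)) for a in cen];u=min(max(u,h),511-h);v=min(max(v,h),383-h)
    g=cv2.resize(f[v-h:v+h,u-h:u+h],None,fx=k,fy=k,interpolation=cv2.INTER_CUBIC)
    cv2.imwrite(f"pics/{name}.png",g);print(name,"origin",u-h,v-h,"scale",k)
E
python3 - <<'E'
from h import *
from collections import defaultdict
D=defaultdict(list)
exp=dict(screw_head=(.558,-.077,.092),pointer_tip=(.531,-.087,.096),keeper_fin=(.665,-.0425,.135),lever_post=(.534,-.152,.106),nut_centre=(.56,-.076,.059),block=(.557,-.078,0))
for i in range(3):
  for c in("side","top"):
    f=grab_frame(c)
    if i==0: crop(c,f,c+"1",proj(c,(.58,-.09,.08)),50,6 if c=="side" else 6)
    for l,e in exp.items():
      for d in spot_point(c,l):
        if np.linalg.norm(np.array(d["point"])-e)<.015: D[c,l].append(d["point"]);break
for k,v in D.items():print(k,np.round(np.mean(v,0),4),np.round(np.std(v,0),4),len(v))
for l in("socket","spare_nut"):
  for d in spot_point("top",l)[:2]+spot_point("side",l)[:2]:print(l,np.round(d["point"],3),round(d["conf"],2))
o=get_obs();print(R.from_quat(o["tcp_rot"]).as_matrix().round(3),o["t"])
print({l:np.round(proj("side",e)).tolist()+np.round(proj("top",e)).tolist() for l,e in exp.items()})
E
```

```text
side1 origin 204 122 scale 6
top1 origin 233 113 scale 6
('side', 'screw_head') [ 0.5593 -0.0765  0.0899] [0.0009 0.0007 0.0013] 3
('side', 'pointer_tip') [ 0.5313 -0.0876  0.0966] [0.0007 0.0012 0.0009] 3
('side', 'keeper_fin') [ 0.6654 -0.0431  0.1371] [0.0005 0.0008 0.0011] 3
('side', 'lever_post') [ 0.5323 -0.1529  0.1069] [0.0027 0.0013 0.0011] 3
('side', 'nut_centre') [ 0.5589 -0.0755  0.06  ] [0.0013 0.0014 0.0004] 3
('side', 'block') [ 5.582e-01 -7.810e-02 -3.000e-04] [0.0011 0.001  0.0005] 3
('top', 'screw_head') [ 0.5574 -0.0802  0.0957] [0.0015 0.0008 0.0007] 3
('top', 'pointer_tip') [ 0.5305 -0.0856  0.0949] [0.0004 0.0018 0.0006] 3
('top', 'keeper_fin') [ 0.6693 -0.0425  0.1343] [0.0011 0.0013 0.0021] 3
('top', 'lever_post') [ 0.5356 -0.1534  0.1094] [0.0009 0.0011 0.0003] 3
('top', 'nut_centre') [ 0.5596 -0.0761  0.0591] [0.002  0.0008 0.0008] 3
('top', 'block') [ 0.5563 -0.0755  0.0025] [0.0006 0.0005 0.0025] 3
socket [ 0.66  -0.219  0.003] 0.55
socket [ 0.558 -0.082  0.096] 0.18
socket [ 0.663 -0.221 -0.001] 0.69
spare_nut [ 0.56  -0.08   0.094] 0.17
[[-0.972  0.     0.234]
 [-0.234  0.    -0.972]
 [-0.    -1.    -0.   ]] 3.0
{'screw_head': [256.0, 175.0, 279.0, 169.0], 'pointer_tip': [267.0, 178.0, 283.0, 177.0], 'keeper_fin': [217.0, 150.0, 267.0, 131.0], 'lever_post': [283.0, 161.0, 304.0, 175.0], 'nut_centre': [255.0, 184.0, 278.0, 170.0], 'block': [257.0, 199.0, 278.0, 175.0]}
```

View pics/side1.png

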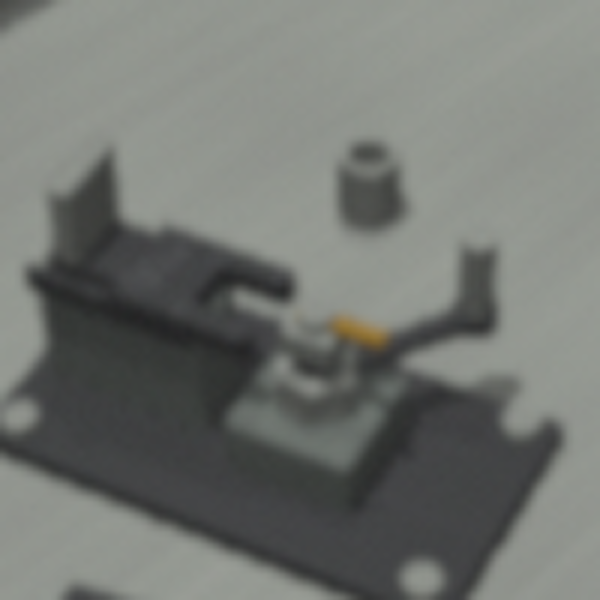

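View pics/top1.png

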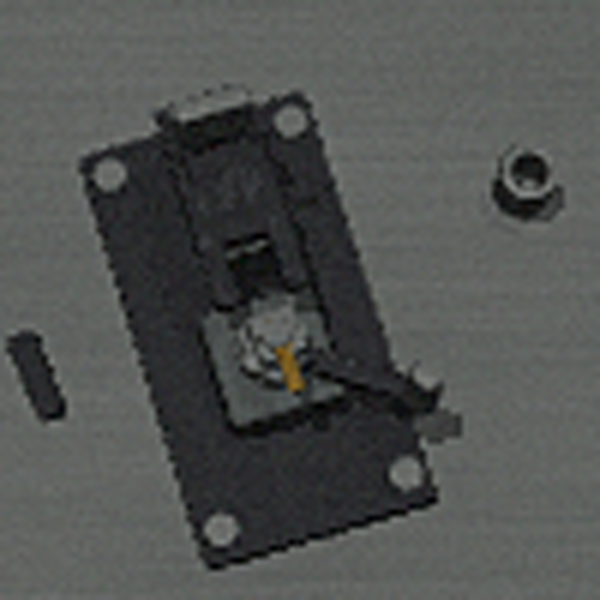

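The side crop shows fork, head, brass pointer (360,332), post (478,245) and a light thing at (495,385). The same light patch appears in the top crop at (440,425). I'll triangulate it, and check the block yaw from the four base bolts.

```bash
python3 - <<'E'
from h import *
def ray(c,uv):
    p=camera_params(c);q=np.array(p["rotation"]);M=R.from_quat(q).as_matrix() if q.size==4 else q
    d=M@np.linalg.inv(p["intrinsics"])@[uv[0],uv[1],1];return np.array(p["xyz"]),d
def atz(c,uv,z):
    o,d=ray(c,uv);return o+d*(z-o[2])/d[2]
S=lambda x,y:(204+x/6,122+y/6); T=lambda x,y:(233+x/6,113+y/6)
for z in(0,.012,.03,.06,.1):print(z,atz("side",S(495,385),z).round(3),atz("top",T(440,425),z).round(3))
b=[atz("top",T(*q),.014) for q in((292,120),(110,175),(220,528),(406,475))];b=np.array(b)[:,:2];print(b.round(4))
print("yaw",[np.arctan2(*(v[::-1])).round(3) for v in(b[0]-b[3],b[1]-b[2])],[np.arctan2(-v[0],v[1]).round(3) for v in(b[1]-b[0],b[2]-b[3])],b.mean(0))
c=np.array([.5582,-.0768])
for n,v in dict(fin=(.667,-.0428),ptr=(.531,-.0866),post=(.534,-.153)).items():
    w=np.array(v)-c;print(n,np.linalg.norm(w),np.arctan2(w[1],w[0]))
E
```

```text
0 [ 0.53  -0.171 -0.   ] [ 0.527 -0.169  0.   ]
0.012 [ 0.523 -0.162  0.012] [ 0.525 -0.168  0.012]
0.03 [ 0.512 -0.149  0.03 ] [ 0.521 -0.166  0.03 ]
0.06 [ 0.495 -0.126  0.06 ] [ 0.515 -0.163  0.06 ]
0.1 [ 0.472 -0.096  0.1  ] [ 0.507 -0.158  0.1  ]
[[ 0.6974 -0.0925]
 [ 0.6678  0.0082]
 [ 0.4702 -0.048 ]
 [ 0.4975 -0.1485]]
yaw [np.float64(0.273), np.float64(0.277)] [np.float64(0.286), np.float64(0.264)] [ 0.58321923 -0.07019691]
fin 0.11398877137683343 0.30288486837497136
ptr 0.02891158937173811 -2.795776724146481
post 0.07995048467645459 -1.8783073373656654
```

Block yaw is about 0.28 rad, the axis about (0.558, -0.077), the fin about 114 mm out and the post at 80 mm radius, so the sizes agree. The light patch lies flat on the bench, below anything I'll do. Next I'll go above the fin with the jaws along the block's x.

```bash
R='x'; python3 -m crank '[[[-21.28,0,-11.7,0,-18.56,0,0],[-21.28,0,-11.7,0,-18.56,0,0],[-21.28,0,-11.7,0,-18.56,0,0],[-21.28,0,-11.7,0,-18.56,0,0],[-21.28,0,-11.7,0,-18.56,0,0],[-21.28,0,-11.7,0,-18.56,0,0],[-21.28,0,-11.7,0,-18.56,0,0],[-21.28,0,-11.7,0,-18.56,0,0],[-21.28,0,-11.7,0,-18.56,0,0],[-21.28,0,-11.7,0,-18.56,0,0],[-21.28,0,-11.7,0,-18.56,0,0],[-21.28,0,-11.7,0,-18.56,0,0],[-21.28,0,-11.7,0,-18.56,0,0],[-21.28,0,-11.7,0,-18.56,0,0],[-21.28,0,-11.7,0,-18.56,0,0],[-21.28,0,-11.7,0,-18.56,0,0],[-21.28,0,-11.7,0,-18.56,0,0],[-21.28,0,-11.7,0,-18.56,0,0],[-21.28,0,-11.7,0,-18.56,0,0],[-21.28,0,-11.7,0,-18.56,0,0]]]'; cat > st.py <<'E'
from h import *
o=get_obs();print({k:np.round(v,4).tolist() for k,v in o.items() if k in("t","joints","tool_pos","force","moment","opening")})
M=R.from_quat(o["tcp_rot"]).as_matrix();print(M.round(3).tolist(),"jaw angle deg",np.degrees(np.arctan2(M[1,2],M[0,2])).round(2))
E
python3 st.py
```

```text
t: 4.67
tool_pos: [0.6676, -0.0433, 0.1911]
tcp_rot: [0.567, -0.424, 0.423, -0.566]
force: [-0.7, -0.3, -0.2]
opening: 0.0852
{'t': 4.6667, 'joints': [-0.19, 0.4714, 0.3436, 1.4442, -0.0002, 1.094], 'tool_pos': [0.6676, -0.0433, 0.1911], 'force': [-0.6589, -0.2768, -0.2237], 'moment': [-0.0254, 0.0324, 0.0603], 'opening': 0.0852}
[[0.283, -0.001, 0.959], [-0.959, 0.0, 0.283], [-0.0, -1.0, -0.001]] jaw angle deg 16.43
```

```bash
python3 -m crank '[[[0,1,0,0,0,0,0],[0,2,0,0,0,0,0],[0,3,0,0,0,0,0],[0,3,0,0,0,0,0],[0,3,0,0,0,0,70],[0,3,0,0,0,0,140],[0,3,0,0,0,0,140],[0,3,0,0,0,0,140],[0,3,0,0,0,0,140],[0,3,0,0,0,0,140]]]' 20; python3 - <<'E'
from h import *
for c in("side","top"):
    f=grab_frame(c);crop(c,f,c+"2",proj(c,(.6,-.07,.1)),50,6)
E
python3 st.py
```

```text
t: 5.5
tool_pos: [0.6676, -0.0444, 0.103]
tcp_rot: [-0.566, 0.424, -0.424, 0.566]
force: [-0.4, -0.2, -0.5]
opening: 0.0388
side2 origin 193 117 scale 6
top2 origin 227 105 scale 6
{'t': 5.6, 'joints': [-0.1917, 0.4949, 0.1581, 1.2335, 0.0, 1.0944], 'tool_pos': [0.6673, -0.0443, 0.1025], 'force': [0.2496, -0.1017, 0.1091], 'moment': [0.0152, 0.0831, 0.0043], 'opening': 0.0384}
[[0.281, 0.0, 0.96], [-0.96, -0.0, 0.281], [0.0, -1.0, 0.0]] jaw angle deg 16.32
```

View pics/side2.png

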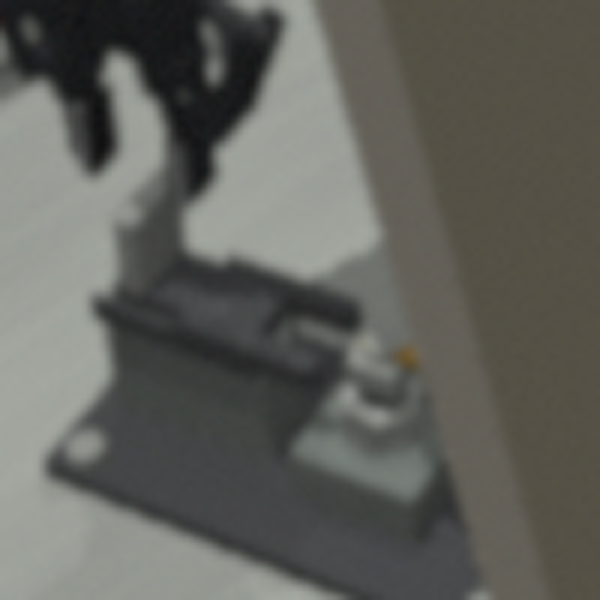

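The fingers straddle the fin, with tips around (95,170) and (200,190) in the crop and the plate between them. Pushing along -z (the block's -x).

```bash
python3 -m crank '[[[0,0,-0.2,0,0,0,140],[0,0,-0.4,0,0,0,140],[0,0,-0.5,0,0,0,140],[0,0,-0.6,0,0,0,140],[0,0,-0.7,0,0,0,140],[0,0,-0.8,0,0,0,140],[0,0,-0.8,0,0,0,140],[0,0,-0.8,0,0,0,140]]]'; python3 -m crank '[[[0,0,-0.1,0,0,0,140],[0,0,-0.2,0,0,0,140],[0,0,-0.3,0,0,0,140],[0,0,-0.4,0,0,0,140],[0,0,-0.4,0,0,0,140]]]'
```

```text
t: 6.27
tool_pos: [0.6441, -0.0512, 0.1022]
tcp_rot: [-0.566, 0.424, -0.424, 0.566]
force: [-0.1, -1.0, -0.1]
opening: 0.0384
t: 6.68
tool_pos: [0.6321, -0.0546, 0.1022]
tcp_rot: [0.566, -0.424, 0.424, -0.566]
force: [-0.3, 0.7, -0.5]
opening: 0.0384
```

No drag force after 36 mm, so I need to look before continuing.

```bash
python3 - <<'E'
from h import *
for c in("side","top"):
    f=grab_frame(c);crop(c,f,c+"3",proj(c,(.62,-.07,.12)),50,6)
    for d in spot_point(c,"keeper_fin")[:2]:print(np.round(d["point"],4),d["conf"])
E
python3 st.py; python3 - <<'E'
import cv2,numpy as np
cv2.imwrite('pics/b3.png',np.hstack([cv2.resize(cv2.imread(f'pics/{c}3.png'),(400,400)) for c in("side","top")]))
E
```

```text
side3 origin 187 107 scale 6
[ 0.5334 -0.0896  0.098 ] 0.71
top3 origin 227 97 scale 6
{'t': 6.8833, 'joints': [-0.2179, 0.4385, 0.0622, 1.1943, 0.0, 1.0682], 'tool_pos': [0.6328, -0.0545, 0.1021], 'force': [0.2036, 0.0401, 1.1269], 'moment': [-0.027, 0.0067, -0.0222], 'opening': 0.0388}
[[0.281, 0.0, 0.96], [-0.96, -0.0, 0.281], [0.0, -1.0, 0.0]] jaw angle deg 16.31
```

View pics/b3.png

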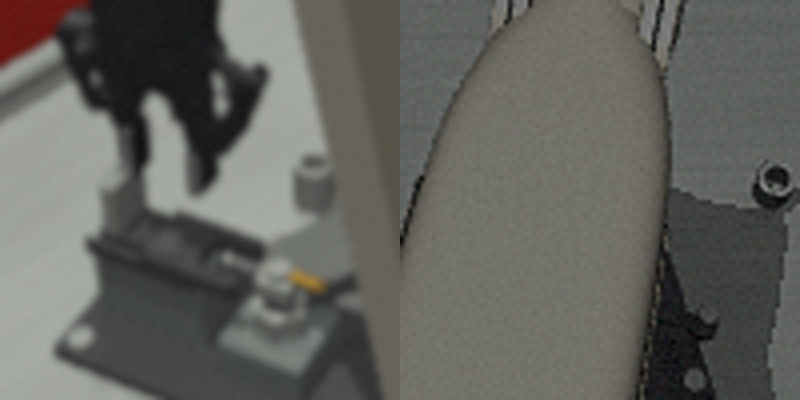

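```bash
python3 - <<'E'
from h import *
o=get_obs();M=R.from_quat(o["tcp_rot"]).as_matrix();t=o["tool_pos"]
ux=M[:,2];uy=-M[:,0]
pr=lambda P:((proj("side",P)-[187,107])*4).round(0)   # in 400px crop
for s in(1,-1):
  for z in(.0,.008,.03):print("pad",s,z,pr(t+s*.019*ux+[0,0,z]))
fin=np.array([.667,-.0430,0])
for s in(-20,0,20):
  for z in(.135,.091):print("fin",s,z,pr(fin+uy*s/1000+[0,0,z]))
print("base plate corner etc: head",pr((.558,-.077,.092)))
E
```

```text
pad 1 0.0 [145. 216.]
pad 1 0.008 [144. 207.]
pad 1 0.03 [142. 181.]
pad -1 0.0 [196. 234.]
pad -1 0.008 [195. 225.]
pad -1 0.03 [193. 199.]
fin -20 0.135 [134. 153.]
fin -20 0.091 [139. 203.]
fin 0 0.135 [118. 171.]
fin 0 0.091 [124. 221.]
fin 20 0.135 [101. 190.]
fin 20 0.091 [108. 240.]
base plate corner etc: head [277. 274.]
```

View pics/side3.png

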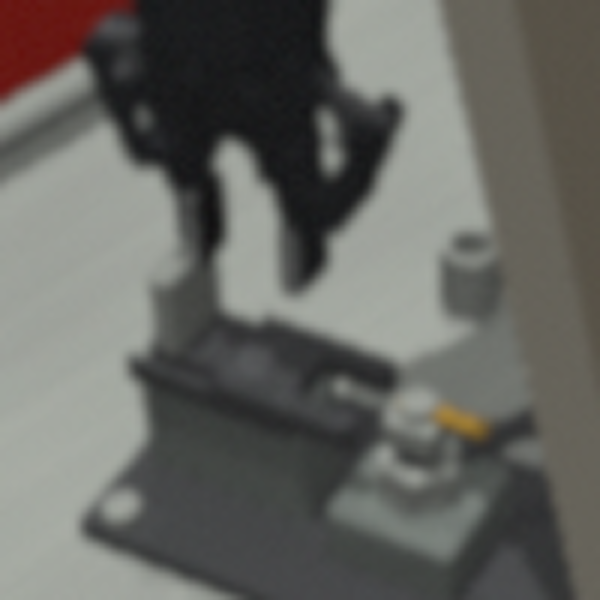

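The fingertips show at about (205,262) and (295,290). That fits tips roughly 30 mm above the reported TCP, so they seem to have passed over the fin (top at z 0.135). I'll raise a little, shut the jaws and measure where the tip shows.

```bash
python3 -m crank '[[[0,-0.5,0,0,0,0,140],[0,-1,0,0,0,0,140],[0,-1,0,0,0,0,255],[0,-1,0,0,0,0,255],[0,-1,0,0,0,0,255],[0,-1,0,0,0,0,255],[0,-1,0,0,0,0,255],[0,-1,0,0,0,0,255]]]'; python3 - <<'E'
from h import *
f=grab_frame("side");crop("side",f,"side4",(237,157),50,6)
o=get_obs();t=np.array(o["tool_pos"]);print(t,o["opening"])
for z in(0,.01,.02,.03):print(z,((proj("side",t+[0,0,z])-[187,107])*6).round(0))
E
```

```text
t: 7.55
tool_pos: [0.6324, -0.0544, 0.1314]
tcp_rot: [0.566, -0.424, 0.424, -0.566]
force: [-0.7, -0.6, -0.6]
opening: -0.0003
side4 origin 187 107 scale 6
[ 0.6324737  -0.05441654  0.13156782] -0.0003860980250695016
0 [251. 287.]
0.01 [250. 269.]
0.02 [248. 251.]
0.03 [247. 232.]
```

View pics/side4.png

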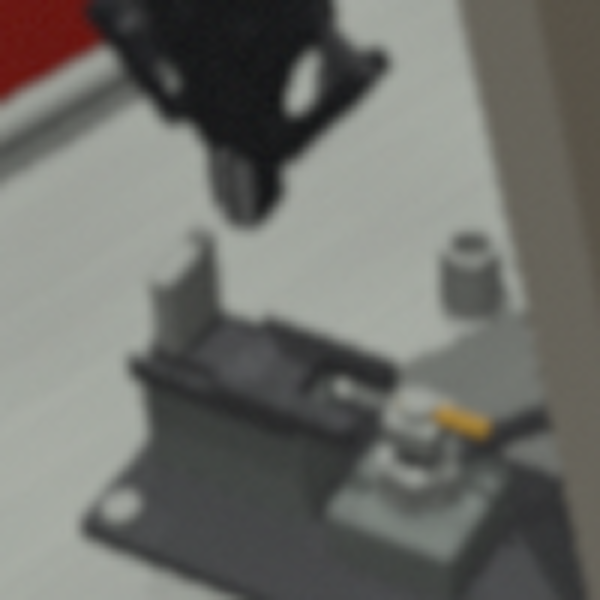

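The shut tip shows at (247,226), but the reported TCP projects to (251,287). So either the tip is about 33 mm high or it is displaced along the viewing ray. I'll use the earlier start pictures from both cameras to tell which.

```bash
python3 - <<'E'
from h import *
t=np.array([.1284,-.5344,.1915])
for c in("side","top"):print(c,[proj(c,t+[0,0,z]).round(0).tolist() for z in(0,.033,.12)])
t=np.array(get_obs()["tool_pos"]);print("now top",[proj("top",t+[0,0,z]).round(0).tolist() for z in(0,.033,.12)])
f=grab_frame("top");crop("top",f,"top4",proj("top",t),50,6)
f=cv2.imread("pics/top0.png");crop("top",f,"top0c",proj("top",[.1284,-.5344,.1915]),60,5)
cv2.imwrite("pics/b4.png",np.hstack([cv2.resize(cv2.imread(f"pics/{n}.png"),(400,400)) for n in("top4","top0c")]))
E
```

```text
side [[518.0, 135.0], [526.0, 124.0], [549.0, 91.0]]
top [[455.0, 312.0], [460.0, 313.0], [475.0, 316.0]]
now top [[272.0, 142.0], [272.0, 139.0], [273.0, 129.0]]
top4 origin 222 92 scale 6
top0c origin 391 252 scale 5
```

View pics/b4.png

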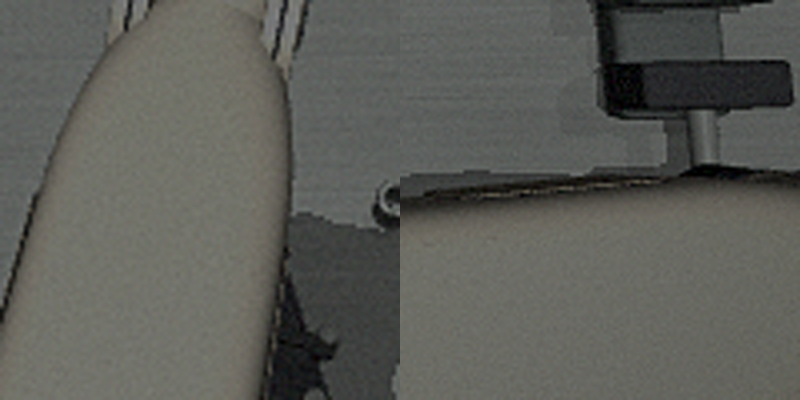

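The arm hides the tip from the top camera. Turning the tool 90° in place will show in the side view whether the offset is sideways in the tool frame or along the fingers.

```bash
python3 -m crank '[[[0,0,0,0,-18,0,255],[0,0,0,0,-18,0,255],[0,0,0,0,-18,0,255],[0,0,0,0,-18,0,255],[0,0,0,0,-18,0,255],[0,0,0,0,-18,0,255],[0,0,0,0,-18,0,255],[0,0,0,0,-18,0,255],[0,0,0,0,-18,0,255],[0,0,0,0,-18,0,255],[0,0,0,0,-18,0,255],[0,0,0,0,-18,0,255],[0,0,0,0,-18,0,255],[0,0,0,0,-18,0,255],[0,0,0,0,-18,0,255]]]'; python3 - <<'E'
from h import *
f=grab_frame("side");crop("side",f,"side5",(237,157),50,6)
o=get_obs();t=np.array(o["tool_pos"]);print(t,o["opening"],o["joints"])
for z in(0,.01,.02,.03):print(z,((proj("side",t+[0,0,z])-[187,107])*6).round(0))
E
```

```text
t: 8.9
tool_pos: [0.6327, -0.0545, 0.132]
tcp_rot: [-0.7, -0.099, 0.099, 0.7]
force: [0.7, -0.2, -0.3]
opening: -0.0002
side5 origin 187 107 scale 6
[ 0.63263685 -0.05443962  0.13200285] 0.0002129301461028619 [-2.17893556e-01  4.24785642e-01  1.17292281e-01  1.26343789e+00
  2.06765525e-05 -4.99710509e-01]
0 [251. 286.]
0.01 [250. 268.]
0.02 [248. 250.]
0.03 [246. 231.]
```

View pics/side5.png

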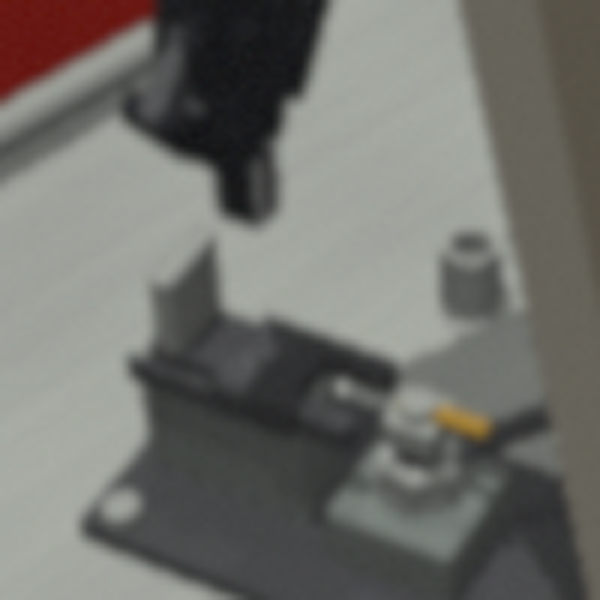

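After the turn the tip stays at (250,222), so the offset isn't sideways in the tool frame. In side3 the finger also covers the fin's far top corner, which rules out a shift along the ray. So the real tips sit about 30 mm above the reported TCP and cleared the fin without touching. I'll go back over the fin, open, and descend lower in guarded steps.

```bash
python3 -m crank '[[[0.4,0,0,0,18,0,140],[0.8,0,0,0,18,0,140],[1.2,0,0,0,18,0,140],[1.2,0,0,0,18,0,140],[1.2,0,0,0,18,0,140],[1.2,0,0,0,18,0,140],[1.2,0,0,0,18,0,140],[1.2,0,0,0,18,0,140],[1.2,0,0,0,18,0,140],[1.2,0,0,0,18,0,140],[1.2,0,0,0,18,0,140],[1.2,0,0,0,18,0,140],[1.2,0,0,0,18,0,140],[1.2,0,0,0,18,0,140],[1.2,0,0,0,18,0,140]]]' ; python3 -m crank '[[[0,0.3,0,0,0,0,140],[0,0.6,0,0,0,0,140],[0,0.8,0,0,0,0,140],[0,1,0,0,0,0,140],[0,1,0,0,0,0,140]]]'; python3 -m crank '[[[0,0.2,0,0,0,0,140],[0,0.4,0,0,0,0,140],[0,0.5,0,0,0,0,140],[0,0.5,0,0,0,0,140]]]'; python3 - <<'E'
from h import *
f=grab_frame("side");crop("side",f,"side6",(237,157),50,6)
E
```

```text
t: 10.2
tool_pos: [0.6673, -0.0444, 0.132]
tcp_rot: [-0.566, 0.424, -0.424, 0.566]
force: [-0.1, 0.2, -0.2]
opening: 0.0382
t: 10.62
tool_pos: [0.6664, -0.0442, 0.1001]
tcp_rot: [0.566, -0.425, 0.423, -0.566]
force: [-0.3, -0.4, 0.2]
opening: 0.0385
t: 10.95
tool_pos: [0.6668, -0.0443, 0.0861]
tcp_rot: [0.566, -0.424, 0.424, -0.566]
force: [0.5, 0.0, -0.2]
opening: 0.0387
side6 origin 187 107 scale 6
```

View pics/side6.png

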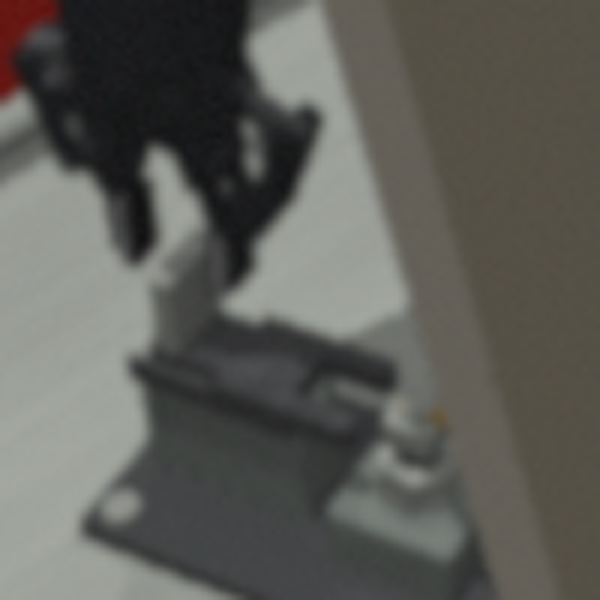

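```bash
python3 -m crank '[[[0,0.1,0,0,0,0,140],[0,0.2,0,0,0,0,140],[0,0.3,0,0,0,0,140],[0,0.3,0,0,0,0,140]]]'; python3 -m crank '[[[0,0.1,0,0,0,0,140],[0,0.2,0,0,0,0,140],[0,0.2,0,0,0,0,140]]]';python3 -m crank '[[[0,0,-0.2,0,0,0,140],[0,0,-0.4,0,0,0,140],[0,0,-0.5,0,0,0,140],[0,0,-0.6,0,0,0,140],[0,0,-0.6,0,0,0,140],[0,0,-0.6,0,0,0,140]]]'; python3 - <<'E'
from h import *
f=grab_frame("side");crop("side",f,"side7",(237,157),50,6)
E
```

```text
t: 11.33
tool_pos: [0.6669, -0.0443, 0.0774]
tcp_rot: [0.566, -0.424, 0.424, -0.566]
force: [0.4, 0.1, -1.0]
opening: 0.0387
t: 11.58
tool_pos: [0.6669, -0.0443, 0.0713]
tcp_rot: [0.566, -0.424, 0.424, -0.566]
force: [-0.5, -0.3, 0.5]
opening: 0.0386
t: 12.08
tool_pos: [0.6495, -0.0496, 0.0724]
tcp_rot: [0.566, -0.424, 0.424, -0.566]
force: [-0.1, 0.1, 0.3]
opening: 0.0384
side7 origin 187 107 scale 6
```

View pics/side7.png

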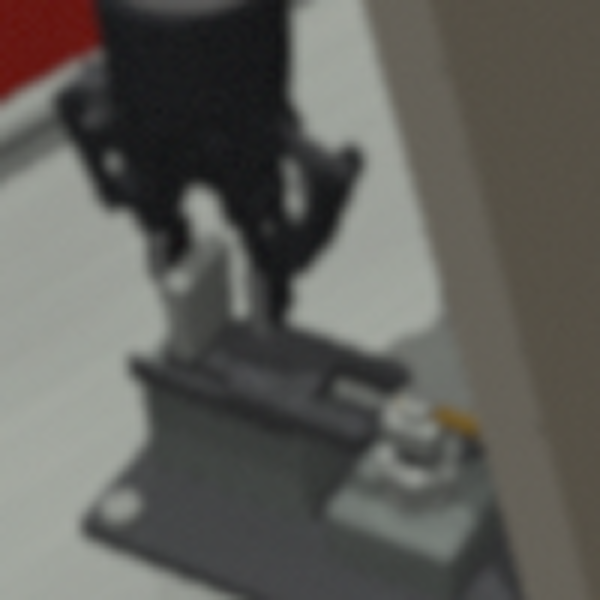

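The keeper is now moving with the outer finger: the fin went from (155,275) to (168,280). I'll keep going and read the force while still moving.

```bash
python3 -m crank '[[[0,0,-0.1,0,0,0,140],[0,0,-0.2,0,0,0,140],[0,0,-0.3,0,0,0,140],[0,0,-0.4,0,0,0,140],[0,0,-0.5,0,0,0,140]]]'; python3 -m crank '[[[0,0,-0.1,0,0,0,140],[0,0,-0.2,0,0,0,140],[0,0,-0.3,0,0,0,140]]]'; python3 -m crank '[[[0,0,-0.05,0,0,0,140],[0,0,-0.1,0,0,0,140]]]'; python3 - <<'E'
from h import *
f=grab_frame("side");crop("side",f,"side8",(237,157),50,6)
E
```

```text
t: 12.55
tool_pos: [0.6355, -0.0537, 0.0723]
tcp_rot: [-0.566, 0.424, -0.424, 0.566]
force: [3.9, 1.4, 1.1]
opening: 0.0387
t: 12.8
tool_pos: [0.6267, -0.0562, 0.0723]
tcp_rot: [-0.566, 0.424, -0.424, 0.566]
force: [3.9, 1.8, 1.4]
opening: 0.0382
t: 12.97
tool_pos: [0.6239, -0.057, 0.0723]
tcp_rot: [-0.566, 0.424, -0.424, 0.566]
force: [4.2, 1.5, 1.7]
opening: 0.0386
side8 origin 187 107 scale 6
```

View pics/side8.png

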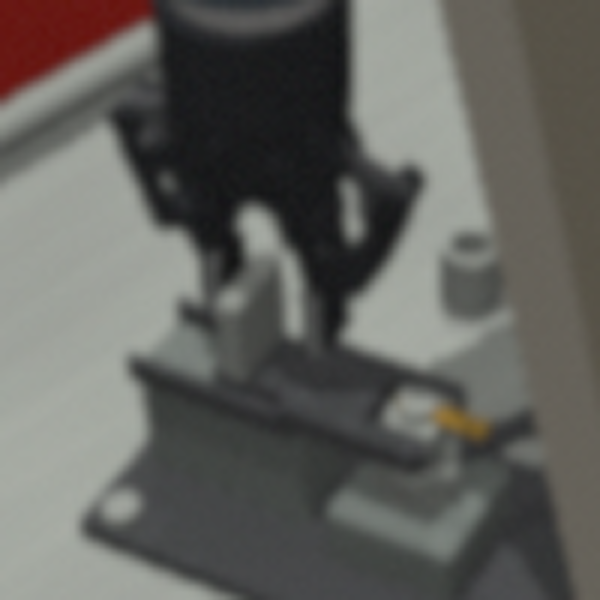

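The fork tips now pass the head, with the drag at about 4 N. On to the stop in small steps.

```bash
python3 -m crank '[[[0,0,-0.05,0,0,0,140],[0,0,-0.1,0,0,0,140]]]'; python3 -m crank '[[[0,0,-0.03,0,0,0,140],[0,0,-0.06,0,0,0,140]]]'
```

```text
t: 13.18
tool_pos: [0.6212, -0.0578, 0.0722]
tcp_rot: [-0.566, 0.424, -0.424, 0.566]
force: [3.7, 2.1, 2.2]
opening: 0.0387
t: 13.35
tool_pos: [0.6195, -0.0583, 0.0722]
tcp_rot: [-0.566, 0.424, -0.424, 0.566]
force: [3.2, 1.8, 3.3]
opening: 0.0386
```

```bash
python3 -m crank '[[[0,0,-0.03,0,0,0,140],[0,0,-0.05,0,0,0,140]]]'
```

```text
t: 13.52
tool_pos: [0.6179, -0.0588, 0.0721]
tcp_rot: [-0.566, 0.424, -0.424, 0.566]
force: [2.9, 1.4, 2.1]
opening: 0.0387
```

```bash
python3 -m crank '[[[0,0,-0.03,0,0,0,140],[0,0,-0.06,0,0,0,140]]]';python3 -m crank '[[[0,0,-0.02,0,0,0,140],[0,0,-0.04,0,0,0,140]]]'; python3 - <<'E'
from h import *
f=grab_frame("side");crop("side",f,"side9",(237,157),50,6)
E
```

```text
t: 13.68
tool_pos: [0.6178, -0.0589, 0.0722]
tcp_rot: [-0.565, 0.423, -0.425, 0.567]
force: [13.9, 6.1, -3.5]
opening: 0.0386
t: 13.85
tool_pos: [0.6178, -0.0589, 0.0722]
tcp_rot: [-0.565, 0.423, -0.425, 0.567]
force: [18.1, 7.3, -4.4]
opening: 0.0384
side9 origin 187 107 scale 6
```

View pics/side9.png

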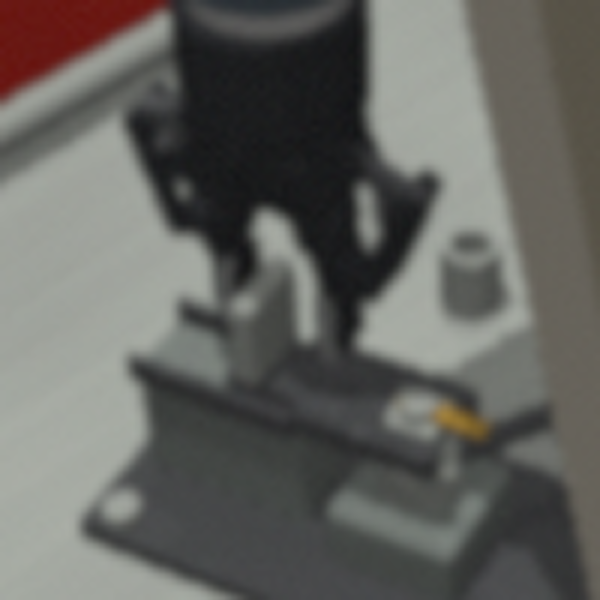

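There's a solid stop at about 19 N, with the fork round the head. The fin works out 75 mm from the axis, so the keeper is home. I'll back off to centre and lift.

```bash
python3 -m crank '[[[0,0,0.2,0,0,0,140],[0,0,0.46,0,0,0,140],[0,0,0.46,0,0,0,140],[0,0,0.46,0,0,0,140],[0,-0.5,0.46,0,0,0,140],[0,-1.5,0.46,0,0,0,140],[0,-2.5,0.46,0,0,0,140],[0,-3.2,0.46,0,0,0,140],[0,-3.2,0.46,0,0,0,140]]]'; python3 st.py; python3 - <<'E'
from h import *
for c,l in(("side","lever_post"),("top","lever_post"),("side","keeper_fin"),("side","pointer_tip"),("side","screw_head")):
    grab_frame(c)
    for d in spot_point(c,l)[:1]:print(c,l,np.round(d["point"],4),round(d["conf"],2))
f=grab_frame("side");crop("side",f,"side10",(260,160),50,6)
E
```

```text
t: 14.65
tool_pos: [0.6295, -0.0563, 0.1728]
tcp_rot: [-0.565, 0.422, -0.426, 0.567]
force: [0.5, 0.4, 0.3]
opening: 0.0384
{'t': 14.65, 'joints': [-0.2216, 0.4017, 0.1843, 1.3474, -0.0004, 1.0647], 'tool_pos': [0.6295, -0.0563, 0.1728], 'force': [0.501, 0.446, 0.3022], 'moment': [0.015, 0.0461, -0.0103], 'opening': 0.0384}
[[0.281, 0.006, 0.96], [-0.96, -0.002, 0.281], [0.003, -1.0, 0.005]] jaw angle deg 16.3
side lever_post [ 0.5309 -0.1526  0.1071] 0.56
top lever_post [ 0.5358 -0.1525  0.1117] 0.49
side keeper_fin [ 0.6254 -0.0561  0.1399] 0.88
side pointer_tip [ 0.534  -0.0876  0.0943] 0.54
side screw_head [ 0.5621 -0.0808  0.0893] 0.75
side10 origin 210 110 scale 6
```

View pics/side10.png

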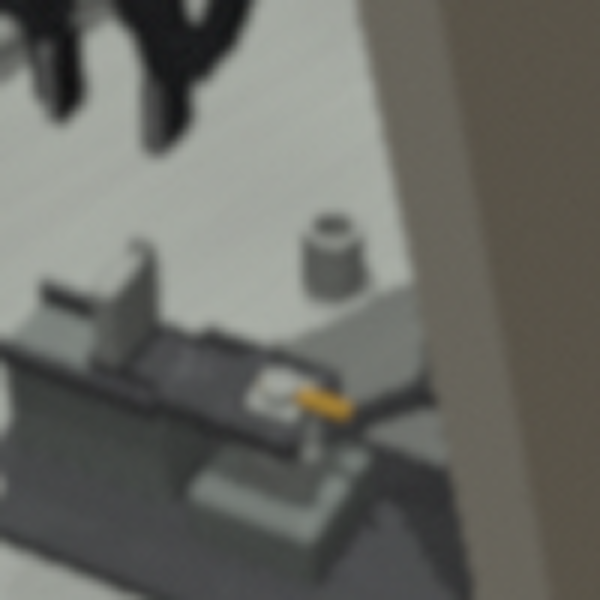

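The keeper is home, the fork encloses the head and the pointer (325,402) is unshifted. Next, above the post, with the jaws turned tangential.

```bash
python3 -m crank '[[[1,0,-1.5,0,-29.24,0,140],[2.18,0,-3.96,0,-29.24,0,140],[2.18,0,-3.96,0,-29.24,0,140],[2.18,0,-3.96,0,-29.24,0,140],[2.18,0,-3.96,0,-29.24,0,140],[2.18,0,-3.96,0,-29.24,0,140],[2.18,0,-3.96,0,-29.24,0,140],[2.18,0,-3.96,0,-29.24,0,140],[2.18,0,-3.96,0,-29.24,0,140],[2.18,0,-3.96,0,-29.24,0,140],[2.18,0,-3.96,0,-29.24,0,140],[2.18,0,-3.96,0,-29.24,0,140],[2.18,0,-3.96,0,-29.24,0,140],[2.18,0,-3.96,0,-29.24,0,140],[2.18,0,-3.96,0,-29.24,0,140],[2.18,0,-3.96,0,-29.24,0,140],[2.18,0,-3.96,0,-29.24,0,140],[2.18,0,-3.96,0,-29.24,0,140],[2.18,0,-3.96,0,-29.24,0,140],[2.18,0,-3.96,0,-29.24,0,140]]]'; python3 -m crank '[[[0,0,0,0,0,0,140],[0,0,0,0,0,0,140]]]' ;python3 st.py; python3 - <<'E'
from h import *
f=grab_frame("side");crop("side",f,"side11",(270,150),50,6)
f=grab_frame("top");crop("top",f,"top11",(300,170),50,6)
cv2.imwrite("pics/b11.png",np.hstack([cv2.resize(cv2.imread(f"pics/{n}.png"),(400,400)) for n in("side11","top11")]))
E
```

```text
t: 16.87
tool_pos: [0.5327, -0.1518, 0.168]
tcp_rot: [-0.582, -0.402, 0.402, 0.582]
force: [-0.2, 0.6, 0.3]
opening: 0.0389
t: 17.03
tool_pos: [0.5327, -0.1518, 0.168]
tcp_rot: [-0.584, -0.399, 0.399, 0.584]
force: [0.0, 0.3, 0.0]
opening: 0.0384
{'t': 17.0333, 'joints': [-0.4292, 0.2731, -0.0196, 1.2781, -0.0, -1.6294], 'tool_pos': [0.5327, -0.1518, 0.168], 'force': [0.0116, 0.3021, 0.016], 'moment': [0.0407, -0.0077, -0.0021], 'opening': 0.0384}
[[0.362, -0.0, -0.932], [0.932, 0.0, 0.362], [-0.0, -1.0, 0.0]] jaw angle deg 158.77
side11 origin 220 100 scale 6
top11 origin 250 120 scale 6
```

View pics/b11.png

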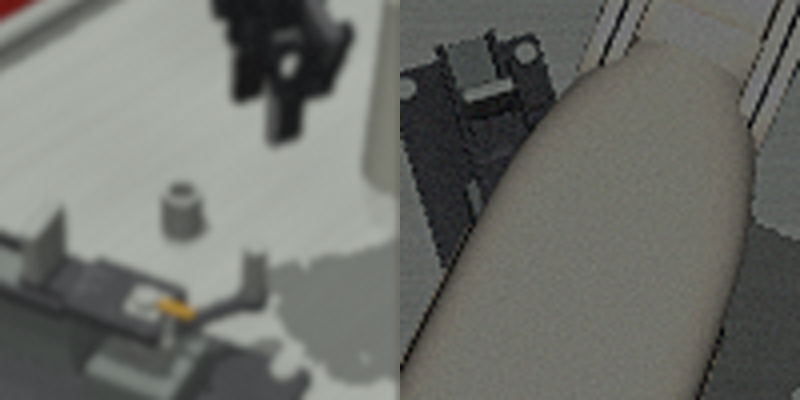

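Post top is at (255,258) in the left picture and the fingers are above it. I'll descend partway, then check the straddle.

```bash
python3 -m crank '[[[0,0.8,0,0,-0.75,0,140],[0,1.6,0,0,-0.75,0,140],[0,2.2,0,0,-0.75,0,140],[0,2.5,0,0,-0.75,0,140],[0,2.7,0,0,-0.75,0,140],[0,2.7,0,0,-0.75,0,140]]]';python3 - <<'E'
from h import *
f=grab_frame("side");crop("side",f,"side12",(270,150),50,6)
o=get_obs();t=np.array(o["tool_pos"]);M=R.from_quat(o["tcp_rot"]).as_matrix()
for s in(1,-1):print(s,((proj("side",t+s*.019*M[:,2]+[0,0,.033])-[220,100])*6).round(0))
print("post",((proj("side",(.534,-.1525,.106))-[220,100])*6).round(0),o["tool_pos"])
E
```

```text
t: 17.63
tool_pos: [0.5324, -0.1517, 0.0864]
tcp_rot: [-0.569, -0.419, 0.419, 0.57]
force: [0.7, -0.0, 0.1]
opening: 0.0384
side12 origin 220 100 scale 6
1 [404. 371.]
-1 [357. 319.]
post [377. 368.] [ 0.53283715 -0.1519182   0.08731786]
```

View pics/side12.png

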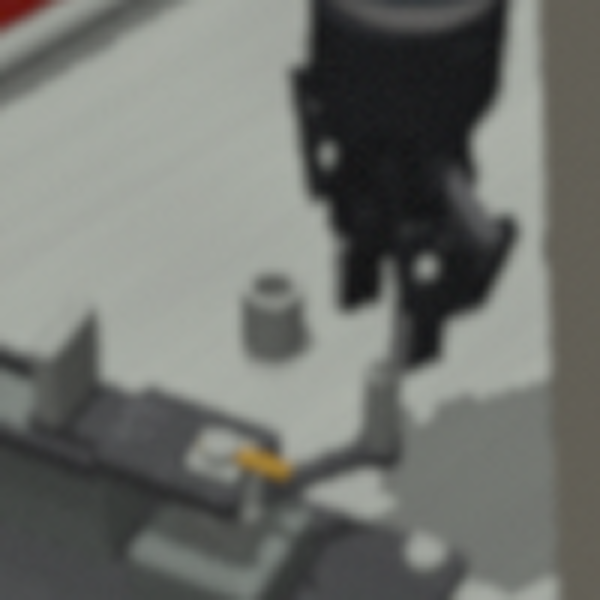

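```bash
python3 -m crank '[[[0,0.2,0,0,0,0,140],[0,0.4,0,0,0,0,140],[0,0.6,0,0,0,0,140],[0,0.6,0,0,0,0,140]]]';python3 -m crank '[[[0,0.2,0,0,0,0,140],[0,0.4,0,0,0,0,140],[0,0.6,0,0,0,0,140],[0,0.8,0,0,0,0,140],[0,0.8,0,0,0,0,140]]]';python3 - <<'E'
from h import *
f=grab_frame("side");crop("side",f,"side13",(270,150),50,6)
E
python3 st.py
```

```text
t: 18.02
tool_pos: [0.5322, -0.1516, 0.068]
tcp_rot: [-0.569, -0.419, 0.42, 0.57]
force: [0.1, 0.1, 0.3]
opening: 0.0384
t: 18.43
tool_pos: [0.532, -0.1515, 0.0436]
tcp_rot: [-0.569, -0.419, 0.42, 0.57]
force: [-0.6, 0.6, -0.7]
opening: 0.0385
side13 origin 220 100 scale 6
{'t': 18.4833, 'joints': [-0.4292, 0.3494, -0.2398, 0.9831, -0.0, -1.6988], 'tool_pos': [0.5322, -0.1517, 0.0443], 'force': [0.8424, -0.4404, -0.0708], 'moment': [0.0321, -0.0062, 0.0256], 'opening': 0.0385}
[[0.297, -0.001, -0.955], [0.955, 0.001, 0.297], [0.0, -1.0, 0.001]] jaw angle deg 162.74
```

View pics/side13.png

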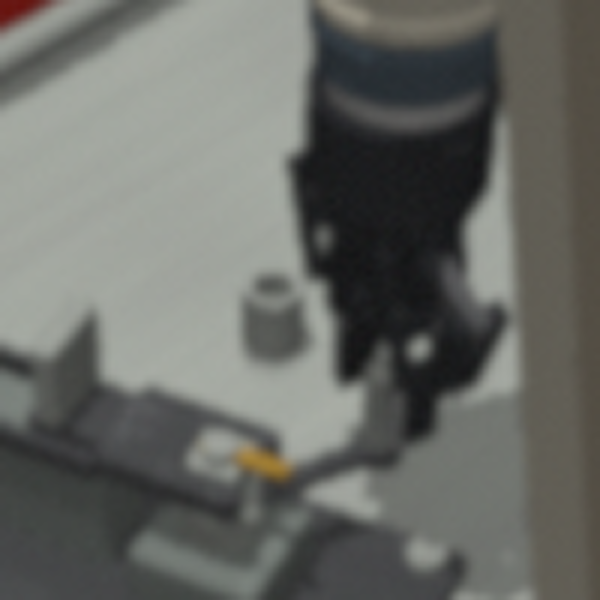

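The fingers are beside the post at (380,385), perhaps a few mm outward. I'll shift slightly inward and move forward until the trailing pad meets the post.

```bash
python3 -m crank '[[[0.1,0,0,0,0,0,140],[0.1,0,0.1,0,0,0,140],[0.1,0,0.2,0,0,0,140],[0.1,0,0.3,0,0,0,140]]]';python3 -m crank '[[[0,0,0.05,0,0,0,140],[0,0,0.1,0,0,0,140]]]'; cat > arc.py <<'E'
from h import *
import sys
C=np.array([.558,-.0765])
o=get_obs();t=np.array(o["tool_pos"])[:2];M=R.from_quat(o["tcp_rot"]).as_matrix()
print("rel in tool: inward x",(C-t)@M[:2,0]*1e3,"z",(C-t)@M[:2,2]*1e3,"F along z",np.array(o["force"])@M[:,2],"Fx",np.array(o["force"])@M[:,0],"t",o["t"])
for d in map(float,sys.argv[1:]):
    a=-d;c,s=np.cos(a),np.sin(a);n=C+np.array([[c,-s],[s,c]])@(t-C)-t
    print(d,"dx %.2f dz %.2f ay %.2f"%(n@M[:2,0]/.03,n@M[:2,2]/.03,np.degrees(d)/5))
E
python3 arc.py .05 .1 .15 .2 .25 .3 .35 .4 .45 .5
```

```text
t: 18.82
tool_pos: [0.5248, -0.1462, 0.0453]
tcp_rot: [0.569, 0.419, -0.419, -0.569]
force: [-0.1, 0.8, -0.0]
opening: 0.0383
t: 18.98
tool_pos: [0.5223, -0.1454, 0.0454]
tcp_rot: [0.57, 0.42, -0.419, -0.569]
force: [2.4, -0.1, 0.1]
opening: 0.0384
rel in tool: inward x 76.4374447379089 z -13.6850251655466 F along z -2.363198408666315 Fx 0.6406220507305503 t 18.9833
0.05 dx 0.03 dz 0.13 ay 0.57
0.1 dx 0.06 dz 0.25 ay 1.15
0.15 dx 0.10 dz 0.38 ay 1.72
0.2 dx 0.14 dz 0.50 ay 2.29
0.25 dx 0.19 dz 0.62 ay 2.86
0.3 dx 0.25 dz 0.73 ay 3.44
0.35 dx 0.31 dz 0.85 ay 4.01
0.4 dx 0.38 dz 0.96 ay 4.58
0.45 dx 0.45 dz 1.06 ay 5.16
0.5 dx 0.53 dz 1.17 ay 5.73
```

Contact: about 2.4 N against the motion. Now I'll follow the arc.

```bash
python3 -m crank '[[[0.02,0,0.07,0,0.3,0,140],[0.03,0,0.13,0,0.57,0,140],[0.06,0,0.25,0,1.15,0,140],[0.1,0,0.38,0,1.72,0,140],[0.14,0,0.5,0,2.29,0,140],[0.19,0,0.62,0,2.86,0,140],[0.25,0,0.73,0,3.44,0,140],[0.31,0,0.85,0,4.01,0,140],[0.34,0,0.9,0,4.3,0,140],[0.38,0,0.96,0,4.58,0,140]]]'; python3 arc.py .025 .05 .075 .1 .125 .15; python3 - <<'E'
from h import *
f=grab_frame("side");crop("side",f,"side14",(270,150),50,6)
E
```

```text
t: 19.82
tool_pos: [0.4987, -0.1262, 0.0454]
tcp_rot: [0.642, 0.298, -0.297, -0.641]
force: [4.6, -1.6, -0.8]
opening: 0.0384
rel in tool: inward x 76.22306575485473 z -13.129580600111687 F along z -4.5384259772297275 Fx 1.7007817214399208 t 19.8167
0.025 dx 0.01 dz 0.06 ay 0.29
0.05 dx 0.03 dz 0.13 ay 0.57
0.075 dx 0.04 dz 0.19 ay 0.86
0.1 dx 0.06 dz 0.25 ay 1.15
0.125 dx 0.07 dz 0.31 ay 1.43
0.15 dx 0.09 dz 0.37 ay 1.72
side14 origin 220 100 scale 6
```

View pics/side14.png

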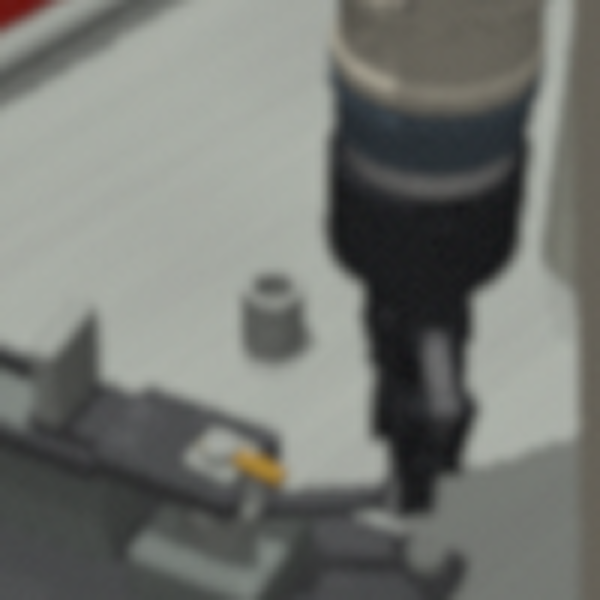

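The lever is following. Now 0.1 rad steps, watching the force.

```bash
python3 -m crank '[[[0.01,0,0.06,0,0.29,0,140],[0.03,0,0.13,0,0.57,0,140],[0.04,0,0.19,0,0.86,0,140],[0.06,0,0.25,0,1.15,0,140]]]'; python3 arc.py
```

```text
t: 20.2
tool_pos: [0.4941, -0.1201, 0.0453]
tcp_rot: [0.656, 0.266, -0.265, -0.655]
force: [4.2, -1.8, -0.8]
opening: 0.0388
rel in tool: inward x 76.2098042103891 z -13.042959862178632 F along z -4.221963194391864 Fx 1.7465072292741934 t 20.2
```

```bash
python3 -m crank '[[[0.01,0,0.06,0,0.29,0,140],[0.03,0,0.13,0,0.57,0,140],[0.04,0,0.19,0,0.86,0,140],[0.06,0,0.25,0,1.15,0,140]]]'; python3 arc.py
```

```text
t: 20.53
tool_pos: [0.4902, -0.1135, 0.0453]
tcp_rot: [0.668, 0.232, -0.231, -0.668]
force: [3.5, -1.6, -0.6]
opening: 0.0385
rel in tool: inward x 76.17868152048665 z -12.943643279296742 F along z -3.4116631800323605 Fx 1.762358102642598 t 20.5333
```

```bash
python3 -m crank '[[[0.01,0,0.06,0,0.29,0,140],[0.03,0,0.13,0,0.57,0,140],[0.04,0,0.19,0,0.86,0,140],[0.06,0,0.25,0,1.15,0,140]]]'; python3 arc.py
```

```text
t: 20.87
tool_pos: [0.487, -0.1066, 0.0454]
tcp_rot: [0.679, 0.198, -0.198, -0.678]
force: [2.7, -3.1, -0.6]
opening: 0.0387
rel in tool: inward x 76.08694221681698 z -12.813620344926985 F along z -4.0826151339575585 Fx 0.5609781286853607 t 20.8667
```

```bash
python3 -m crank '[[[0.01,0,0.06,0,0.29,0,140],[0.03,0,0.13,0,0.57,0,140],[0.04,0,0.19,0,0.86,0,140],[0.06,0,0.25,0,1.15,0,140]]]'; python3 arc.py
```

```text
t: 21.2
tool_pos: [0.4844, -0.0994, 0.0454]
tcp_rot: [0.688, 0.164, -0.163, -0.687]
force: [2.6, -2.6, -1.2]
opening: 0.0387
rel in tool: inward x 76.03095726932787 z -12.721599143684452 F along z -3.506120093485031 Fx 1.195831815269194 t 21.2
```

```bash
python3 -m crank '[[[0.01,0,0.06,0,0.29,0,140],[0.03,0,0.13,0,0.57,0,140],[0.04,0,0.19,0,0.86,0,140],[0.06,0,0.25,0,1.15,0,140]]]'; python3 arc.py; python3 - <<'E'
from h import *
f=grab_frame("side");crop("side",f,"side15",(260,160),50,6)
f=grab_frame("top");crop("top",f,"top15",(290,170),50,6)
cv2.imwrite("pics/b15.png",np.hstack([cv2.resize(cv2.imread(f"pics/{n}.png"),(400,400)) for n in("side15","top15")]))
E
```

```text
t: 21.53
tool_pos: [0.4826, -0.0919, 0.0454]
tcp_rot: [0.696, 0.129, -0.129, -0.695]
force: [3.0, -3.7, -0.7]
opening: 0.0384
rel in tool: inward x 75.95671991145575 z -12.654974469705241 F along z -4.585504997145024 Fx 1.49301229271791 t 21.5333
side15 origin 210 110 scale 6
top15 origin 240 120 scale 6
```

View pics/b15.png

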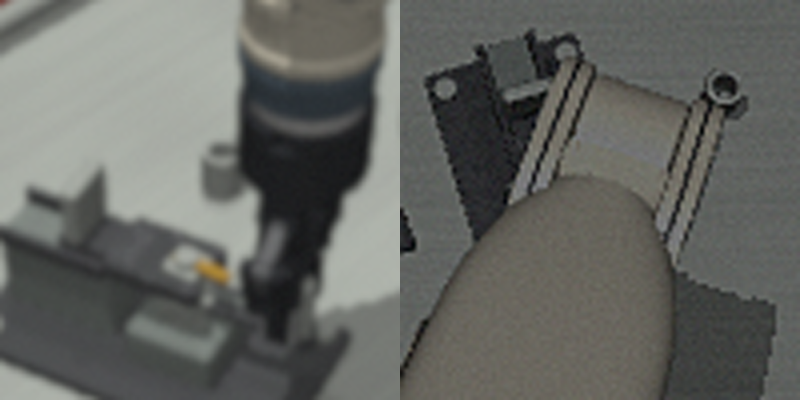

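About 0.9 rad so far. Now 0.05 rad steps.

```bash
python3 -m crank '[[[0.01,0,0.06,0,0.29,0,140],[0.03,0,0.13,0,0.57,0,140]]]'; python3 arc.py
```

```text
t: 21.8
tool_pos: [0.4818, -0.088, 0.0453]
tcp_rot: [0.699, 0.112, -0.112, -0.698]
force: [1.7, -3.7, -0.2]
opening: 0.0388
rel in tool: inward x 75.96156647035438 z -12.90207906318733 F along z -4.022076737345353 Fx 0.5158173004731488 t 21.8
```

```bash
python3 -m crank '[[[0.01,0,0.06,0,0.29,0,140],[0.03,0,0.13,0,0.57,0,140]]]'; python3 arc.py
```

```text
t: 21.97
tool_pos: [0.4814, -0.084, 0.0453]
tcp_rot: [0.701, 0.095, -0.094, -0.7]
force: [2.1, -2.9, 0.7]
opening: 0.0387
rel in tool: inward x 75.89534040712435 z -13.07665154510338 F along z -3.37601727496814 Fx 1.2317307835827405 t 21.9667
```

```bash
python3 -m crank '[[[0.01,0,0.06,0,0.29,0,140],[0.03,0,0.13,0,0.57,0,140]]]'; python3 arc.py
```

```text
t: 22.13
tool_pos: [0.4811, -0.08, 0.0453]
tcp_rot: [0.703, 0.077, -0.077, -0.702]
force: [0.3, -3.8, -0.1]
opening: 0.0387
rel in tool: inward x 75.84788031822107 z -13.236029505550912 F along z -3.7735784116258957 Fx -0.517321734739627 t 22.1333
```

```bash
python3 -m crank '[[[0.01,0,0.06,0,0.29,0,140],[0.03,0,0.13,0,0.57,0,140],[0.04,0,0.19,0,0.86,0,140]]]'; python3 arc.py
```

```text
t: 22.38
tool_pos: [0.4809, -0.0741, 0.0453]
tcp_rot: [0.706, 0.051, -0.051, -0.705]
force: [2.7, -3.5, 0.4]
opening: 0.0387
rel in tool: inward x 75.94588027972577 z -13.347281002174311 F along z -3.893326787038242 Fx 2.129951355283475 t 22.3833
```

```bash
python3 -m crank '[[[0.01,0,0.06,0,0.29,0,140],[0.03,0,0.13,0,0.57,0,140]]]'; python3 arc.py
```

```text
t: 22.55
tool_pos: [0.4813, -0.0702, 0.0453]
tcp_rot: [0.707, 0.033, -0.033, -0.706]
force: [1.0, -3.6, 0.7]
opening: 0.0384
rel in tool: inward x 75.81122935453824 z -13.410618596873418 F along z -3.7067157409464193 Fx 0.683873635342336 t 22.55
```

```bash
python3 -m crank '[[[0.01,0,0.06,0,0.29,0,140],[0.03,0,0.13,0,0.57,0,140]]]'; python3 arc.py
```

```text
t: 22.72
tool_pos: [0.4817, -0.0663, 0.0453]
tcp_rot: [0.707, 0.016, -0.015, -0.707]
force: [0.5, -4.2, 0.4]
opening: 0.0387
rel in tool: inward x 75.7987586306626 z -13.567153217915282 F along z -4.25822237512903 Fx 0.3169449412703124 t 22.7167
```

```bash
python3 -m crank '[[[0.01,0,0.06,0,0.29,0,140],[0.03,0,0.13,0,0.57,0,140]]]'; python3 arc.py
```

```text
t: 22.88
tool_pos: [0.4823, -0.0623, 0.0453]
tcp_rot: [0.708, -0.002, 0.002, -0.707]
force: [-0.3, -3.9, 1.8]
opening: 0.0386
rel in tool: inward x 75.77774984781108 z -13.74428527055522 F along z -3.8663408765988847 Fx -0.23320625115744803 t 22.8833
```

```bash
python3 -m crank '[[[0.01,0,0.06,0,0.29,0,140],[0.03,0,0.13,0,0.57,0,140]]]'; python3 arc.py
```

```text
t: 23.05
tool_pos: [0.4831, -0.0584, 0.0452]
tcp_rot: [0.707, -0.02, 0.02, -0.706]
force: [-0.5, -3.2, 1.5]
opening: 0.0383
rel in tool: inward x 75.75293766584971 z -13.88093103097988 F along z -3.247124756202985 Fx -0.27884060296769053 t 23.05
```

```bash
python3 -m crank '[[[0.01,0,0.06,0,0.29,0,140],[0.03,0,0.13,0,0.57,0,140]]]'; python3 arc.py; python3 - <<'E'
from h import *
f=grab_frame("side");crop("side",f,"side16",(260,170),50,6)
E
```

```text
t: 23.22
tool_pos: [0.4842, -0.0546, 0.0453]
tcp_rot: [0.707, -0.037, 0.037, -0.706]
force: [-1.6, -4.4, 2.7]
opening: 0.0386
rel in tool: inward x 75.73557236035859 z -14.030861910371394 F along z -4.504694640678476 Fx -1.0858370609478771 t 23.2167
side16 origin 210 120 scale 6
```

View pics/side16.png

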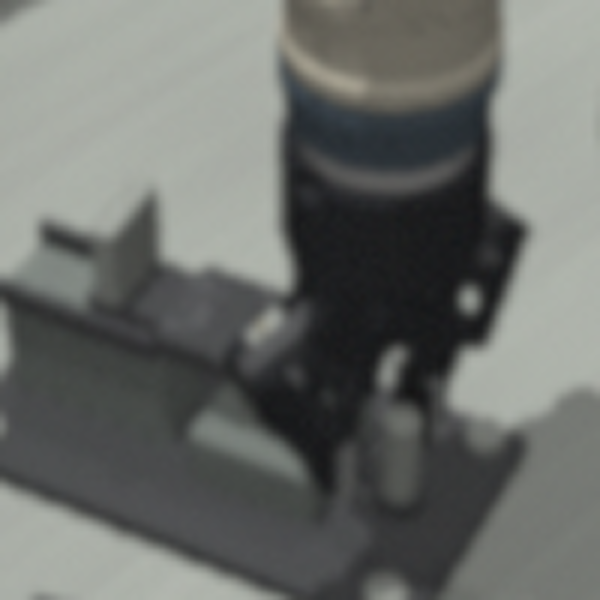

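The post (400,440) is against the trailing finger, the keeper is still home. Continuing.

```bash
python3 -m crank '[[[0.01,0,0.06,0,0.29,0,140],[0.03,0,0.13,0,0.57,0,140]]]'; python3 arc.py
```

```text
t: 23.43
tool_pos: [0.4853, -0.0507, 0.0452]
tcp_rot: [0.705, -0.055, 0.054, -0.705]
force: [-0.9, -3.8, 3.2]
opening: 0.0382
rel in tool: inward x 75.75483231616066 z -14.261548477858096 F along z -3.848733253825979 Fx -0.26740036917856597 t 23.4333
```

```bash
python3 -m crank '[[[0.01,0,0.06,0,0.29,0,140],[0.03,0,0.13,0,0.57,0,140]]]'; python3 arc.py
```

```text
t: 23.6
tool_pos: [0.4867, -0.047, 0.0452]
tcp_rot: [0.704, -0.072, 0.072, -0.703]
force: [-2.4, -4.5, 3.2]
opening: 0.0383
rel in tool: inward x 75.7773510489789 z -14.370057833045884 F along z -4.924845219794262 Fx -1.4744162410949582 t 23.6
```

```bash
python3 -m crank '[[[0.01,0,0.06,0,0.29,0,140],[0.03,0,0.13,0,0.57,0,140]]]'; python3 arc.py
```

```text
t: 23.77
tool_pos: [0.4883, -0.0437, 0.0452]
tcp_rot: [0.702, -0.09, 0.089, -0.701]
force: [-3.8, -6.8, 3.3]
opening: 0.0385
rel in tool: inward x 75.71025136120423 z -14.215005892818796 F along z -7.542890868844534 Fx -1.9465760375086256 t 23.7667
```

```bash
python3 -m crank '[[[0.01,0,0.06,0,0.29,0,140],[0.02,0,0.1,0,0.45,0,140]]]'; python3 arc.py
```

```text
t: 23.93
tool_pos: [0.4896, -0.0412, 0.0452]
tcp_rot: [0.7, -0.104, 0.103, -0.699]
force: [-3.1, -8.6, 4.3]
opening: 0.038
rel in tool: inward x 75.72309157926436 z -14.007667646950521 F along z -9.106968716884921 Fx -0.47373694069078043 t 23.9333
```

It bears now: 7.5, then 9.1 N. I need about 2 N more, so small steps.

```bash
python3 -m crank '[[[0.01,0,0.03,0,0.14,0,140],[0.01,0,0.06,0,0.27,0,140]]]'; python3 arc.py
```

```text
t: 24.1
tool_pos: [0.4903, -0.0397, 0.0451]
tcp_rot: [0.699, -0.112, 0.111, -0.697]
force: [-2.7, -7.0, 2.8]
opening: 0.038
rel in tool: inward x 75.83239989876658 z -13.85574717432596 F along z -7.500016296706514 Fx -0.41024835079709 t 24.1
```

```bash
cat > avg.py <<'E'
from h import *
F=[]
for i in range(6):
    grab_frame("side");o=get_obs();M=R.from_quat(o["tcp_rot"]).as_matrix();F.append(M.T@np.array(o["force"]))
F=np.array(F);print("tool F mean",F.mean(0).round(2),"z",F[:,2].round(1),o["t"],np.round(o["tool_pos"],4),o["opening"])
E
python3 avg.py; python3 - <<'E'
from h import *
f=grab_frame("side");crop("side",f,"side17",(260,170),50,6)
E
```

```text
tool F mean [-0.36 -2.93 -8.23] z [-8.7 -8.1 -8.4 -8.5 -7.9 -7.8] 24.4 [ 0.4904 -0.0397  0.0452] 0.038377310522109395
side17 origin 210 120 scale 6
```

View pics/side17.png

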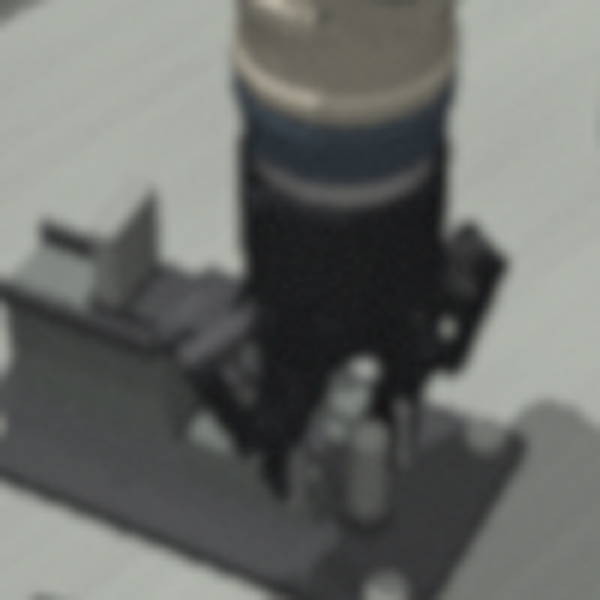

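Held steady the mean is 8.2 N, consistent with about 8 mm past the onset. Going another 3 mm.

```bash
python3 -m crank '[[[0.01,0,0.05,0,0.23,0,140],[0.02,0,0.1,0,0.45,0,140]]]'; python3 arc.py; python3 avg.py
```

```text
t: 24.62
tool_pos: [0.4917, -0.0374, 0.0452]
tcp_rot: [0.697, -0.126, 0.125, -0.695]
force: [-3.7, -9.2, 3.1]
opening: 0.0385
rel in tool: inward x 75.76285367178933 z -13.554855338658587 F along z -9.959637340726397 Fx -0.25213620145652454 t 24.6167
tool F mean [ 0.38 -2.5  -9.6 ] z [-9.3 -9.6 -9.8 -9.8 -9.2 -9.8] 24.9167 [ 0.4917 -0.0373  0.0451] 0.038215447870210265
```

```bash
python3 -m crank '[[[0.01,0,0.05,0,0.23,0,140],[0.02,0,0.09,0,0.4,0,140]]]'; python3 arc.py; python3 avg.py
```

```text
t: 25.08
tool_pos: [0.4931, -0.0353, 0.0451]
tcp_rot: [0.695, -0.138, 0.137, -0.692]
force: [-4.3, -10.4, 3.9]
opening: 0.0385
rel in tool: inward x 75.74137205284448 z -13.333471072203514 F along z -11.253967449600047 Fx 0.024875831229629504 t 25.0833
tool F mean [  0.71  -2.82 -10.59] z [-10.5 -11.2 -10.3 -11.3 -10.7  -9.6] 25.3833 [ 0.4931 -0.0351  0.0451] 0.03843859986495074
```

10.6 N held and 11.3 N while moving, which is on target. I'll back off tangentially, centre, lift and clear the camera's view.

```bash
python3 -m crank '[[[0,0,-0.15,0,0,0,140],[0,0,-0.3,0,0,0,140],[0,0,-0.38,0,0,0,140],[0,0,-0.38,0,0,0,140],[0,0,-0.38,0,0,0,140]]]'; python3 avg.py; python3 -m crank '[[[0,-0.3,0,0,0,0,140],[0,-0.6,0,0,0,0,140],[0,-1.2,0,0,0,0,140],[0,-2,0,0,0,0,140],[0,-3,0,0,0,0,140],[0,-4,0,0,0,0,140],[0,-4.5,0,0,0,0,140],[0,-4.5,0,0,0,0,140]]]'; python3 st.py
```

```text
t: 25.8
tool_pos: [0.4895, -0.044, 0.045]
tcp_rot: [-0.693, 0.138, -0.137, 0.694]
force: [0.5, -0.6, -0.0]
opening: 0.0389
tool F mean [-0.27 -0.22  0.07] z [-0.4  0.9  1.1 -0.2 -0.2 -0.8] 26.1 [ 0.4897 -0.0438  0.0451] 0.03860249354814408
t: 26.77
tool_pos: [0.4914, -0.0444, 0.1848]
tcp_rot: [0.694, -0.135, 0.14, -0.693]
force: [0.3, -0.5, -0.4]
opening: 0.0386
{'t': 26.7667, 'joints': [-0.2603, 0.1594, -0.1271, 1.2774, 0.0, 0.1306], 'tool_pos': [0.4914, -0.0444, 0.1848], 'force': [0.2634, -0.4844, -0.3956], 'moment': [0.0148, 0.0294, 0.0299], 'opening': 0.0386}
[[0.925, 0.007, 0.381], [-0.381, -0.002, 0.925], [0.007, -1.0, 0.001]] jaw angle deg 67.6
```

```bash
python3 -m crank '[[[-2,0,-11.5,0,0,0,140],[-2,0,-11.5,0,0,0,140],[-2,0,-11.5,0,0,0,140],[-2,0,-11.5,0,0,0,140],[-2,0,-11.5,0,0,0,140],[-2,0,-11.5,0,0,0,140],[-2,0,-11.5,0,0,0,140],[-2,0,-11.5,0,0,0,140],[-2,0,-11.5,0,0,0,140],[-2,0,-11.5,0,0,0,140],[-2,0,-11.5,0,0,0,140],[-2,0,-11.5,0,0,0,140],[-2,0,-11.5,0,0,0,140]]]'; python3 - <<'E'
from h import *
for c in("side","top"):
    f=grab_frame(c);crop(c,f,c+"18",proj(c,(.58,-.08,.08)),50,6);cv2.imwrite(f"pics/{c}18f.png",f)
    for l in("keeper_fin","pointer_tip","screw_head","lever_post","collar_face","socket","spare_nut"):
        for d in spot_point(c,l)[:1]:print(c,l,np.round(d["point"],4),round(d["conf"],2))
cv2.imwrite("pics/b18.png",np.hstack([cv2.resize(cv2.imread(f"pics/{n}.png"),(400,400)) for n in("side18","top18")]))
print(get_obs()["t"])
E
```

```text
t: 27.85
tool_pos: [0.3032, -0.3391, 0.1802]
tcp_rot: [-0.694, 0.137, -0.137, 0.694]
force: [0.4, 0.3, -0.6]
opening: 0.0385
side18 origin 201 124 scale 6
side keeper_fin [ 0.6277 -0.055   0.1379] 0.97
side pointer_tip [ 0.5307 -0.0817  0.0954] 0.55
side screw_head [ 0.5582 -0.0771  0.0909] 0.82
side lever_post [ 0.4805 -0.0511  0.1072] 0.44
side socket [ 0.658  -0.2215 -0.0049] 0.67
top18 origin 230 113 scale 6
top keeper_fin [ 0.6289 -0.0537  0.1341] 0.74
top pointer_tip [ 0.5273 -0.0812  0.0961] 0.51
top screw_head [ 0.5612 -0.0795  0.0972] 0.68
top lever_post [ 0.4837 -0.0488  0.1078] 0.67
top socket [ 6.623e-01 -2.163e-01  6.000e-04] 0.53
28.65
```

View pics/b18.png

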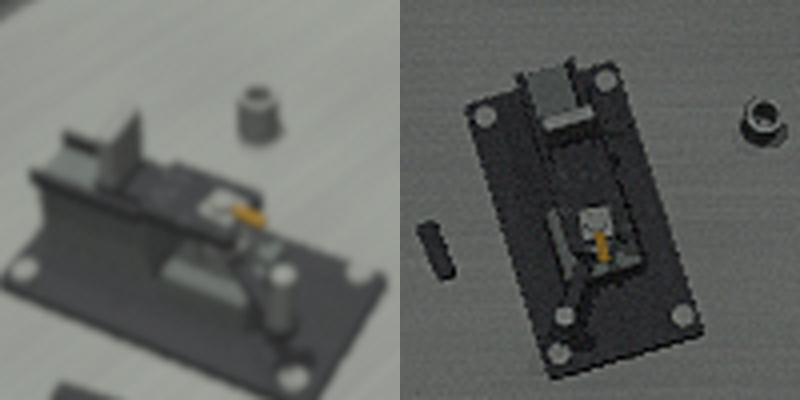

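View pics/side18f.png

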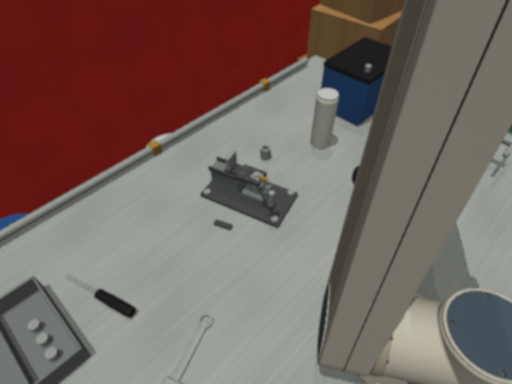

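```bash
python3 - <<'E'
from h import *
from collections import defaultdict
D=defaultdict(list)
for i in range(4):
  for c in("side","top"):
    grab_frame(c)
    for l in("lever_post","pointer_tip","keeper_fin"):
      for d in spot_point(c,l)[:1]:D[l].append(d["point"])
for l,v in D.items():print(l,np.median(v,0).round(4),np.std(v,0).round(4))
print(get_obs()["t"],get_obs()["force"])
E
```

```text
lever_post [ 0.4836 -0.0504  0.107 ] [0.0316 0.1117 0.0356]
pointer_tip [ 0.5307 -0.083   0.0958] [0.002  0.0013 0.0021]
keeper_fin [ 0.6288 -0.055   0.1348] [0.0021 0.0018 0.0016]
30.25 [ 0.71801995 -0.2674963   0.57006823]
```

The pointer has shifted about 3.6 mm, within the expected 4 mm. The fin is 74 mm from the axis, so the keeper is home, and the lever stays where I left it. Handing in.

```bash
python3 -c "
from bench import *
print(job_done())"
```

```text
the job is handed in; nothing more can be done
None
```

I slid the keeper home, tightened the jam nut to about 11 N at the post, let go and handed the job in at about 30 s. No verdict is reported.

- **Keeper:** I pushed it with one finger against a drag of about 4 N, until it met the solid stop at about 19 N. The last camera check put the fin 74 mm from the axis, against 75 mm nominal. In the pictures the fork encloses the head.
- **Nut:** The lever ran with 3–4.5 N of drag, and the nut bore down after about 1.5 rad of tool rotation, slightly beyond the 1.4 rad you gave, though my figure includes some screw play. I stopped at 11.3 N while moving and 10.6 N when held, then backed off.
- **Setting:** The pointer tip moved about 3.6 mm in the averaged check, against the 10 mm limit. A single earlier reading gave about 5 mm.

Some checks failed or disagreed:

- **Fingertip height:** The real fingertips sit about 30 mm above the reported TCP, so my first try passed over the fin without touching it. I found this from the side pictures and worked lower afterwards.
- **Spring-back:** After release the post stood roughly 6 mm (±3 mm) behind where I had held it. By the figures given that should still be tight, but the collar was never visible, so I could not confirm its squeeze.
- **Bystanders:** The socket read the same before and after, and the other bench items I could see looked unmoved. The spare nut was never detected, but the tool stayed well above the base plate.

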